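# Draw the hand scanner from its holster and aim it at the module

### The job

Take the hand scanner by its grip, draw it up out of the holster, and turn it so that its reading window faces squarely, from about 6 cm away, the middle of the relay module that lies on one of the two sloped rests. Finish holding the scanner still in that aim, as if reading the module's code: do not put it down or let go. Do not touch the rests or the module, and leave the other things on the bench where they are.

Things in the scene. Friction and masses are not known exactly. Their poses are not given: they have to be found in the camera images.
- scanner: hand code scanner, 156 mm long, 0.11-0.21 kg. Its x runs along it, out of the window in the head. Straight grip: x -78..22, y -17..17, z 0..26 mm from the origin; wider head: x 17..77, y -28..28, z 0..34 mm. At the start it stands loosely head down in the holster, leaning up to 3 degrees, x down, z to the holster's +x; its grip is free from 70 to 163 mm above the bench
- scanner_window (a point): centre of the scanner's reading window, the flat end of its head, 77 mm from the scanner's origin along its x and 17 mm along its z; same axes as the scanner, x points straight out of the window
- scanner_grip (a point): point on the middle line of the scanner's grip, 100 mm behind the window, on the scanner at x -23, y 0, z 13 mm; a good place to grip, across the 34 mm width (the scanner's y), from above; about 108 mm above the bench at the start; same axes as the scanner
- holster: fixed black upright pocket on a 110 x 110 mm steel foot 6 mm thick; origin on the bench under its middle, z up, yaw varies. Inside 38 mm (x) by 60 mm (y), walls 4 mm, seat 10 mm and rim 60 mm above the bench; the scanner's head sits 50 mm deep with 2 mm play all round and lifts straight up, no catch. A tall fixed board stands between holster and rests at x > 0.57: carry past it on the robot's side
- rest_loaded: fixed sloped reading rest carrying a relay module; 100 x 100 mm in plan, 90 mm high, grey foot, bare aluminium plate; origin on the bench under its middle, z up; front (-x) to the right as the robot sees it, a little towards the robot. The plate's face looks 35 degrees off straight up, towards -x. The module (46 x 72 x 32 mm, fixed) lies on it against the lower lip, long side across
- module_face (a point): centre of the outer face (46 x 72 mm, parallel to the plate) of the relay module on the loaded rest, about 70 mm above the bench; its z axis points straight out of the face, 35 degrees off vertical, towards the rest's front (-x); its x axis runs up the slope
- rest_empty: the same sloped rest with nothing on it; the two rests swap places from run to run; same origin and axes
- tape: loose bystander: brown tape roll lying flat, 70 mm across, 19 mm high; origin under its middle
- cards: loose bystander: banded pack of cards lying flat, 62 x 92 x 26 mm; origin under its middle
- module_spare: loose bystander: a second relay module lying flat on the bench, 46 x 72 x 32 mm; origin under its middle
- pen: loose bystander: marker pen lying on the bench, 15 x 135 x 15 mm, long axis y; origin under its middle

How it is judged (in metres and radians):
On the way:
1. the scanner, gripped by the fingers, is drawn up until its window is clear above the holster's rim (z of scanner_window in the frame of holster above 0.075 m and contact force between scanner and the fingers above 1 N), for 0.2 s.
At the end, for the whole second after the job is handed in: Gripped and still (under 20 mm/s, 0.1 rad/s), clear of holster and rests, window over 80 mm above the bench; aim within 0.2 rad of square to the module face, whose middle is 35 to 85 mm ahead of the window and within 20 mm of its centre line both ways (contact force between scanner and the fingers above 1 N and height (world z) of scanner_window above 0.08 m and linear speed of scanner below 0.02 m/s and angular speed of scanner below 0.1 rad/s and contact force between scanner and holster below 0.2 N and contact force between scanner and rest_loaded below 0.2 N and contact force between scanner and rest_empty below 0.2 N and angle between the x axis of scanner_window and the z axis of module_face, either way round below 0.2 rad and x of module_face in the frame of scanner_window between 0.035 and 0.085 m and y of module_face in the frame of scanner_window between -0.02 and 0.02 m and z of module_face in the frame of scanner_window between -0.02 and 0.02 m); the arm keeps its last pose, push and grip.
It fails at once if a sloped rest or the module on it is touched (contact force between any of rest_loaded, rest_empty and anything else above 1 N).
It fails at once if one of the loose things lying on the bench is moved more than 20 mm (distance of any of tape, cards, module_spare, pen from where it was at the start of the episode above 0.02 m).
It also fails if it takes over 42 s, if anything falls off the work surface, if the arm or the gripper's body presses on something with over 40 N, if the wrist force passes 120 N, or if a joint passes its speed limit or range.

### The arm

A 7-joint arm with a two-finger parallel gripper is mounted at the origin on a cart in front of the work surface, level with it; the furniture and walls round the work are solid. World frame = base frame: x ahead of the robot, y to its left, z up, the work surface at z = 0. Lengths are in mm, angles in rad, forces in N, time in s.
With the tool pointing down it reaches from about 425 to 825 mm from the base axis. Payload 3.6 kg.
Tool frame: the origin (TCP) lies midway between the tips of the shut fingers; the grasp point (between the pads) lies 19 mm behind it; z points along the fingers, y is the line along which they close (so a half turn about z gives the same grasp; the last joint's range is limited). The gripper opens to 93 mm and grips with 3 to 60 N. Pads are 15 mm wide; open, the fingers measure 128 mm over their backs; the gripper's body (75 mm by 188 mm) begins 65 mm behind the grasp point.
Start: joints at [-1.143, 0.615, -0.013, 1.423, 0.008, 1.103, -0.04], TCP at [284.913, 584.197, 218.64] pointing down, gripper open.
Joint ranges: [-3.12, 3.12], [-0.3, 2.06], [-1.34, 1.32], [0.26, 2.42], [-1.36, 4.5], [0.01, 1.98], [-2.84, 2.84]. Speed limits (rad/s): [2.79, 2.79, 3.14, 3.14, 3.14, 3.14, 3.14].

### API

Orientations are given as a rotation vector (axis times angle).
In Python, from rig import env, optics, job gives the robot as it stands (env), with the cameras (optics) and the job (job).
- The arm moves only by the tool run_rows, called after "Call:" as a command line: name --argument value ..., lists and objects as JSON in quotes. Schema: {"type":"object","properties":{"steps":{"type":"array","items":{"type":"array","prefixItems":[{"type":"array","items":{"type":"number"},"minItems":3,"maxItems":3},{"type":"array","items":{"type":"number"},"minItems":3,"maxItems":3}],"minItems":2,"maxItems":2},"minItems":1,"maxItems":20},"jaw":{"type":"number"},"grip_n":{"type":"number"},"only":{"type":"string"},"quiet":{"type":"boolean"},"lines":{"type":"string"}},"required":["steps"],"additionalProperties":false}. steps is a list of rows, 1 to 20 of them, each written [[dx, dy, dz], [rx, ry, rz]]: dx, dy, dz in parts of the range, where 1.0 means 800 mm, then a rotation vector rx, ry, rz in fractions of the full range, 1 being 2 pi rad; each row shifts and turns the commanded pose from where the row before left it, along the tool's axes as they then stand; what a row does not reach is not made up. A row lasts 1/8 s, in which the tool goes at most 62.5 mm and 0.188 rad, less where a joint would pass 70% of its speed; a pose out of reach is approached as far as the arm can. jaw is the finger opening in mm, set as the call begins (left out keeps the last). The fingers move at their own pace and stop on an object; grip_n is the grip in N (left out, the last holds). Time passes only in rows, so rows that do not move let the fingers close. The tool returns the time, the measured TCP pose, the force, the opening and the grip force at its end. only (a regular expression) keeps the lines of the reply that match it, lines (a string "A,B") keeps lines A to B, and quiet returns only ok. Input that does not fit is refused with a message, and nothing moves.
- env.read_state(): the state, without advancing time (a new reading comes with each control period).
- optics.camera(name): name is "scene" or "top" or "wrist"; returns a dict with "color" (420x560x3 uint8, red, green, blue), "range_z" (420x560 float32, mm along the optical axis (not along the pixel's ray), 0 where there is no reading), "camera_matrix" (3x3 intrinsics, pixels), "D" ([k1, k2, p1, p2, k3] as OpenCV has them; the pictures are not rectified), "R" (3x3) and "t" (3): a world point X has camera coordinates R X + t. Camera axes: x right, y down, z forward; pixel columns grow to the right and rows downward; lengths in mm; the calibration is good to about 2 mm. A picture is of the moment at which its call begins.
- job.finish_job(): hands the job in; it is judged then, once.
The state is a dict: "time_s": time; "qpos": joint angles; "joint_velocities": joint speeds; "effort": joint torques, N m; "tool_pos": TCP position; "tool_rot": TCP orientation; "wrist_force": force on the tool from outside, world axes, zero at the start; "torque": the same for the moment, N m; "width": finger opening in mm; "grasp_force": force on a finger pad.
Only numpy, scipy, OpenCV 4.12 (cv2) and the standard library are available. Lean on these libraries where they do the work, as an engineer would, in place of code of your own. Each camera call takes 0.05 s, during which the arm holds its last target. There are 200 camera calls.

## Working session

There is one attempt and no reset: what is moved stays moved. The work goes in short steps, Python scripts to look and compute and a tool call to move; the robot and the scene stay as the last step left them, time stands still between calls to the robot, and variables do not carry over. Pictures are saved under pics/ and viewed, at most 10 in all, crops included, and the job is handed in when it is done.

```bash
ls; mkdir -p pics
```

Create h.py:
```python
from rig import env, optics, job
import numpy as np, cv2
from scipy.spatial.transform import Rotation as Ro
def save(n,f):
    c=optics.camera(n); cv2.imwrite(f,c["color"][:,:,::-1]); np.savez(f[:-4]+'.npz',**c); return c
def cloud(c):
    h,w=c["range_z"].shape
    u,v=np.meshgrid(np.arange(w),np.arange(h))
    p=cv2.undistortPoints(np.stack([u,v],-1).reshape(-1,1,2).astype(np.float64),c["camera_matrix"],c["D"]).reshape(h,w,2)
    z=c["range_z"][...,None].astype(float)
    P=np.concatenate([p*z,z],-1)
    X=(P-c["t"])@c["R"]
    X[c["range_z"]<=0]=np.nan
    return X
```

Run:
```python
from h import *
a=save("top","pics/top.png"); b=save("scene","pics/scene.png")
s=env.read_state(); print(s["tool_pos"],s["tool_rot"],s["time_s"])
```

```text
pics
rig.py
[284.61774974 583.58096435 217.60322578] [-0.70651638 -3.06060979  0.00356809] 0.1
```

View pics/top.png

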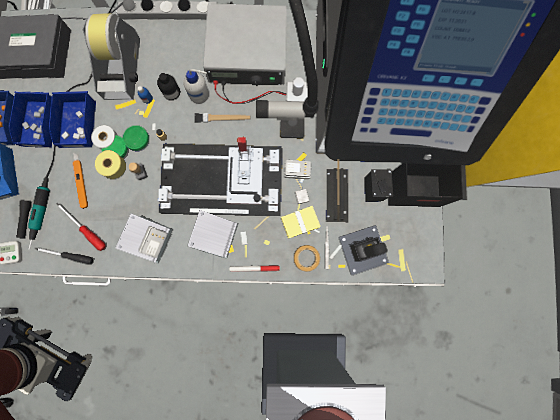

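View pics/scene.png

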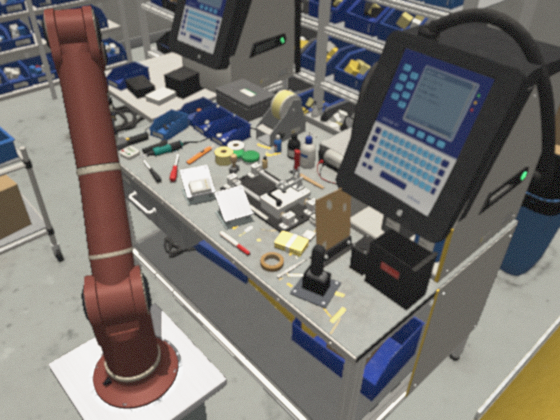

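The top view shows the holster with the scanner at px (366,250), the board at (337,192), the loaded rest at (145,240) with its module at (155,241), and the empty rest at (213,232). The tape is at (306,258) and the cards are at (300,221). Next I'll measure from the depth data.

Run:
```python
from h import *
c=np.load("pics/top.npz"); X=cloud(c); np.set_printoptions(precision=1,suppress=True,linewidth=160)
for n,(u,v) in dict(mod=(155,241),plate=(130,233),empty=(213,232),hol=(366,250),tape=(299,265),cards=(300,221),board=(337,170),foot=(350,240)).items(): print(n,X[v,u])
Y=X.reshape(-1,3); Y=Y[~np.isnan(Y).any(1)]
def rect(m,n):
    p=Y[m]; r=cv2.minAreaRect(p[:,:2].astype(np.float32)); print(n,len(p),r,p.mean(0))
h=X[250,366]
near=(np.hypot(Y[:,0]-h[0],Y[:,1]-h[1])<85)
rect(near&(Y[:,2]>130),'grip'); rect(near&(Y[:,2]>50)&(Y[:,2]<75),'rim'); rect(near&(Y[:,2]>3)&(Y[:,2]<12),'foot')
print(Y[near&(Y[:,2]>130)][:, 2].max())
# rest
r=X[238,148]; m=(np.hypot(Y[:,0]-r[0],Y[:,1]-r[1])<75)&(Y[:,2]>12); rect(m,'rest')
# module via plane fit
P=Y[m&(Y[:,2]>30)]
best=None; rng=np.random.default_rng(0)
Q=P
for k in range(2):
    best=None
    for _ in range(2000):
        a,b,d=Q[rng.choice(len(Q),3,False)]; n=np.cross(b-a,d-a); l=np.linalg.norm(n)
        if l<50: continue
        n/=l; n*=np.sign(n[2])
        if abs(n[2]-np.cos(.61))>.06: continue
        i=abs((Q-a)@n)<2.5
        if best is None or i.sum()>best[0].sum(): best=(i,n)
    i,n=best; q=Q[i]; cen=q.mean(0); n=np.linalg.svd(q-cen)[2][2]; n*=np.sign(n[2])
    ex=np.cross([0,0,1],n); ex/=np.linalg.norm(ex); ey=np.cross(n,ex)
    w=np.c_[(q-cen)@ex,(q-cen)@ey]; R=cv2.minAreaRect(w.astype(np.float32)); print('plane',k,i.sum(),cen,n,np.degrees(np.arccos(n[2])),np.degrees(np.arctan2(n[1],n[0])),R, 'rectcentre',cen+R[0][0]*ex+R[0][1]*ey)
    Q=Q[~i]
# board
m=(Y[:,2]>100)&(np.hypot(Y[:,0]-X[190,337][0],Y[:,1]-X[190,337][1])<110)&~(near); rect(m,'board')
```

Run:
```python
import cv2
a=cv2.imread("pics/top.png"); cv2.imwrite("pics/t2.png",cv2.hconcat([cv2.resize(a[205:285,105:185],(400,400),interpolation=2),cv2.resize(a[205:285,325:405],(400,400),interpolation=2)]))
```

```text
(no output)
```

View pics/t2.png

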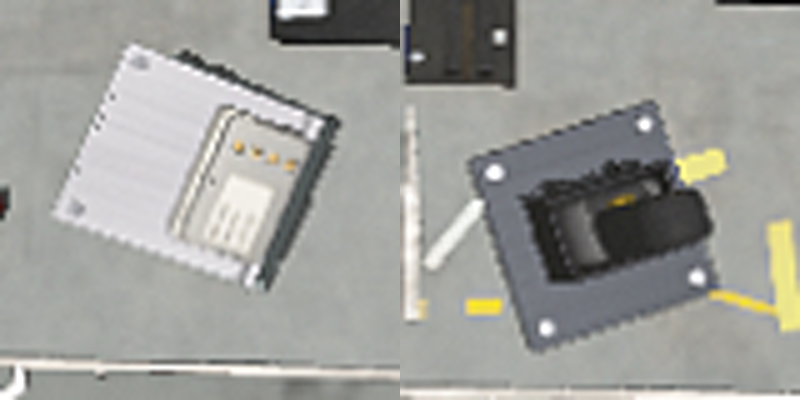

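The module face centre is about (515, 453, 68) with its normal at azimuth -110°, tilted 35°, which agrees with the description. The grip is at about (510, -98), with its thickness along 19° and its width along 109°. I'm moving above the scanner with a 45° yaw.

The rows are not in the units I measure in: shifts go in shares of 800 mm and turns go in shares of 2 pi rad. I convert before sending: -34.2 mm is -0.0428, -33.4 mm is -0.0418, -0.157 rad is -0.025.

Call:
run_rows --steps '[[[-0.0418, -0.0428, -0.0013], [0, 0, 0]], [[-0.0418, -0.0428, -0.0013], [0, 0, 0]], [[-0.0418, -0.0428, -0.0013], [0, 0, 0]], [[-0.0418, -0.0428, -0.0013], [0, 0, 0]], [[-0.0418, -0.0428, -0.0013], [0, 0, 0]], [[-0.0418, -0.0428, -0.0013], [0, 0, 0]], [[-0.0418, -0.0428, -0.0013], [0, 0, 0]], [[-0.0418, -0.0428, -0.0013], [0, 0, 0]], [[-0.0418, -0.0428, -0.0013], [0, 0, 0]], [[-0.0418, -0.0428, -0.0013], [0, 0, 0]], [[-0.0418, -0.0428, -0.0013], [0, 0, 0]], [[-0.0418, -0.0428, -0.0013], [0, 0, 0]], [[-0.0418, -0.0428, -0.0013], [0, 0, 0]], [[-0.0418, -0.0428, -0.0013], [0, 0, 0]], [[0, 0, 0], [0, 0, -0.025]], [[0, 0, 0], [0, 0, -0.025]], [[0, 0, 0], [0, 0, -0.025]], [[0, 0, 0], [0, 0, -0.025]], [[0, 0, 0], [0, 0, -0.025]], [[0, 0, 0], [0, 0, 0]]]' --jaw 93 --grip_n 50

```text
time_s: 2.6
tool_pos: [494.9, -51.2, 232.3]
tool_rot: [0.515, -3.098, -0.001]
wrist_force: [-1.5, -0.8, 1.1]
width: 92.5
grasp_force: 0.0
```

Run:
```python
from h import *
np.set_printoptions(precision=3,suppress=True)
s=env.read_state(); print(s["tool_pos"],Ro.from_rotvec(s["tool_rot"]).as_matrix(),s["qpos"])
c=save("wrist","pics/w1.png"); X=cloud(c); Y=X.reshape(-1,3); Y=Y[~np.isnan(Y).any(1)]
near=np.hypot(Y[:,0]-511,Y[:,1]+95)<50
for a,b in((150,170),(140,150),(120,140),(100,120),(70,100),(58,64)):
    p=Y[near&(Y[:,2]>a)&(Y[:,2]<b)]
    if len(p)>20: print(a,len(p),p.mean(0),cv2.minAreaRect(p[:,:2].astype(np.float32)))
```

```text
[494.941 -51.204 232.311] [[-0.946 -0.323 -0.001]
 [-0.323  0.946  0.   ]
 [ 0.001  0.001 -1.   ]] [ 0.104  0.366 -0.061  1.833  0.027  0.945  1.931]
150 1276 [508.565 -98.397 160.898] ((510.77301025390625, -99.18850708007812), (25.873592376708984, 33.77013397216797), 20.368377685546875)
140 138 [500.033 -97.064 144.87 ] ((501.78863525390625, -95.88714599609375), (36.841087341308594, 16.585100173950195), 72.4097900390625)
120 244 [499.98  -96.997 129.948] ((501.5386657714844, -95.98225402832031), (36.45032501220703, 15.783828735351562), 73.15210723876953)
100 177 [499.83  -96.495 110.391] ((501.4844665527344, -95.98985290527344), (36.24652862548828, 15.573357582092285), 73.9920425415039)
70 216 [499.864 -97.334  87.68 ] ((501.55645751953125, -96.21294403076172), (37.065372467041016, 16.157079696655273), 73.95600891113281)
58 620 [505.561 -92.733  61.028] ((514.8826904296875, -97.66487884521484), (46.525936126708984, 67.74468994140625), 19.066293716430664)
```

View pics/w1.png

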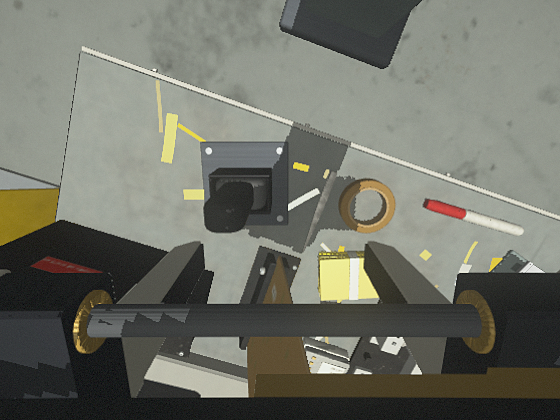

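The wrist view shows the holster at (245,185) with the grip standing upright, and the rim-to-grip offset confirms scanner z = -tool x. The board is well forward of the path. I'll shift -50 in tool y, then descend to a TCP height of about 93 mm and close.

To row units: -25 mm is -0.0313, 20 mm is 0.025.

Call:
run_rows --steps '[[[0, -0.0313, 0], [0, 0, 0]], [[0, -0.0313, 0], [0, 0, 0]], [[0, 0, 0], [0, 0, 0]], [[0, 0, 0], [0, 0, 0]], [[0, 0, 0.0313], [0, 0, 0]], [[0, 0, 0.0313], [0, 0, 0]], [[0, 0, 0.0313], [0, 0, 0]], [[0, 0, 0.0313], [0, 0, 0]], [[0, 0, 0.025], [0, 0, 0]], [[0, 0, 0.0238], [0, 0, 0]], [[0, 0, 0], [0, 0, 0]], [[0, 0, 0], [0, 0, 0]]]' --jaw 93 --grip_n 50

```text
time_s: 4.15
tool_pos: [512.0, -97.6, 94.4]
tool_rot: [-0.519, 3.097, 0.0]
wrist_force: [0.2, -0.0, 1.0]
width: 93.0
grasp_force: 0.0
```

Call:
run_rows --steps '[[[0, 0, 0], [0, 0, 0]], [[0, 0, 0], [0, 0, 0]], [[0, 0, 0], [0, 0, 0]], [[0, 0, 0], [0, 0, 0]], [[0, 0, 0], [0, 0, 0]], [[0, 0, 0], [0, 0, 0]], [[0, 0, 0], [0, 0, 0]], [[0, 0, 0], [0, 0, 0]]]' --jaw 20 --grip_n 50

```text
time_s: 5.15
tool_pos: [511.5, -98.4, 93.6]
tool_rot: [0.518, -3.098, -0.0]
wrist_force: [0.0, -0.1, -0.1]
width: 33.3
grasp_force: 50.0
```

To row units: -21 mm is -0.0263, -16 mm is -0.02.

Call:
run_rows --steps '[[[0, 0, -0.01], [0, 0, 0]], [[0, 0, -0.02], [0, 0, 0]], [[0, 0, -0.0263], [0, 0, 0]], [[0, 0, -0.0263], [0, 0, 0]], [[0, 0, -0.0263], [0, 0, 0]], [[0, 0, -0.0263], [0, 0, 0]], [[0, 0, -0.0263], [0, 0, 0]], [[0, 0, -0.0263], [0, 0, 0]], [[0, 0, 0], [0, 0, 0]], [[0, 0, 0], [0, 0, 0]], [[0, 0, 0], [0, 0, 0]]]'

```text
time_s: 6.52
tool_pos: [510.8, -98.3, 242.6]
tool_rot: [0.518, -3.096, -0.001]
wrist_force: [0.4, 0.5, -2.5]
width: 33.4
grasp_force: 50.0
```

Run:
```python
from h import *
np.set_printoptions(precision=3,suppress=True)
s=env.read_state(); T=s["tool_pos"]; R=Ro.from_rotvec(s["tool_rot"]); print(s["qpos"])
c=save("scene","pics/s2.png"); w=save("top","pics/t3.png")
for cc in (c,w):
    X=cloud(cc); Y=X.reshape(-1,3); Y=R.inv().apply(Y[~np.isnan(Y).any(1)]-T)
    for a,b in((10,30),(30,50),(50,70),(70,90)):
        p=Y[(abs(Y[:,0])<45)&(abs(Y[:,1])<45)&(Y[:,2]>a)&(Y[:,2]<b)]
        if len(p)>5: print(a,len(p),p.mean(0),p.min(0),p.max(0))
n=np.array([-.197,-.539,.819]);n/=np.linalg.norm(n)
F=np.array([515.5,453,68]); zt=-n
# minimal rotation
z0=R.apply([0,0,1]); ax=np.cross(z0,zt); an=np.arcsin(np.linalg.norm(ax)); rv=ax/np.linalg.norm(ax)*an
print("tool rotvec",R.inv().apply(rv))
Rf=Ro.from_rotvec(rv)*R; print("target",F+141*n-4*Rf.apply([-1,0,0]), "disp tool now", R.inv().apply(F+141*n-4*Rf.apply([-1,0,0])-T))
```

```text
[ 0.182  0.39  -0.049  1.759  0.022  0.996  2.027]
10 134 [ 3.882 -5.484 22.458] [-20.396 -26.141  10.057] [13.065 26.232 29.955]
30 148 [ 6.525 -5.573 40.118] [-17.423 -28.464  30.048] [14.809 25.779 49.979]
50 135 [ 7.442 -3.694 60.427] [-19.4   -29.343  50.062] [16.215 28.116 69.962]
70 30 [ 8.443 -2.203 74.252] [-11.02  -25.898  70.218] [12.317 20.903 81.534]
tool rotvec [-0.474 -0.387 -0.   ]
target [484.097 376.135 182.029] disp tool now [-129.183  457.277   60.75 ]
```

View pics/s2.png

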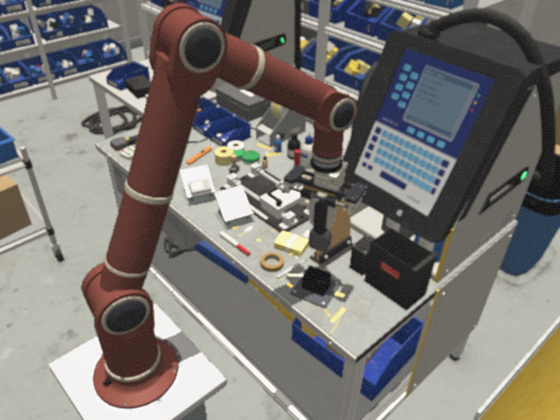

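The scanner hangs straight in the gripper at px (320,225), clear of the holster, with the board behind it. I'm carrying it on the robot's side of the board, then tilting above the target.

To row units: 40 mm is 0.05, 38 mm is 0.0475, -0.095 rad is -0.0151.

Call:
run_rows --steps '[[[0, 0.025, 0], [0, 0, 0]], [[0, 0.05, 0], [0, 0, 0]], [[0, 0.05, 0], [0, 0, 0]], [[0, 0.05, 0], [0, 0, 0]], [[0, 0.05, 0], [0, 0, 0]], [[-0.0225, 0.0475, 0], [0, 0, 0]], [[-0.0225, 0.0475, 0], [0, 0, 0]], [[-0.0225, 0.0475, 0], [0, 0, 0]], [[-0.0225, 0.0475, 0], [0, 0, 0]], [[-0.0225, 0.0475, 0], [0, 0, 0]], [[-0.0225, 0.0475, 0], [0, 0, 0]], [[-0.0175, 0.04, 0], [0, 0, 0]], [[-0.0088, 0.0213, 0], [0, 0, 0]], [[0, 0, 0], [0, 0, 0]], [[0, 0, 0], [-0.0151, -0.0123, 0]], [[0, 0, 0], [-0.0151, -0.0123, 0]], [[0, 0, 0], [-0.0151, -0.0123, 0]], [[0, 0, 0], [-0.0151, -0.0123, 0]], [[0, 0, 0], [-0.0151, -0.0123, 0]], [[0, 0, 0], [0, 0, 0]]]'

```text
time_s: 9.12
tool_pos: [485.6, 369.3, 241.3]
tool_rot: [-0.44, 2.71, 0.746]
wrist_force: [0.5, 0.2, -1.7]
width: 33.2
grasp_force: 50.0
```

Create r.py:
```python
from h import *
np.set_printoptions(precision=3,suppress=True)
s=env.read_state(); T=s["tool_pos"]; R=Ro.from_rotvec(s["tool_rot"]); print(s["qpos"],R.apply([0,0,1]))
n=np.array([-.197,-.539,.819]);n/=np.linalg.norm(n)
F=np.array([515.5,453,68])
ax=np.cross(R.apply([0,0,1]),-n)
t=F+142*n-4*R.apply([-1,0,0])
print("rot tool",R.inv().apply(ax),"target",t,"disp tool",R.inv().apply(t-T),"world",t-T)
```

```bash
python3 r.py
```

```text
[-0.065  0.432 -0.591  1.966 -0.376  0.338  1.666] [ 0.199  0.534 -0.822]
rot tool [-0.006 -0.    -0.   ] target [483.89  375.619 182.861] disp tool [ 21.099 -20.109  51.047] world [ -1.677   6.336 -58.416]
```

To row units: 11 mm is 0.0138, 10 mm is 0.0125.

Call:
run_rows --steps '[[[0.0053, -0.005, 0.0125], [0, 0, 0]], [[0.0053, -0.005, 0.0125], [0, 0, 0]], [[0.0053, -0.005, 0.0125], [0, 0, 0]], [[0.0053, -0.005, 0.0125], [0, 0, 0]], [[0.0053, -0.005, 0.0138], [0, 0, 0]], [[0, 0, 0], [0, 0, 0]], [[0, 0, 0], [0, 0, 0]], [[0, 0, 0], [0, 0, 0]]]'

```text
time_s: 10.12
tool_pos: [483.9, 382.5, 186.0]
tool_rot: [-0.451, 2.701, 0.753]
wrist_force: [-0.6, 0.9, -1.9]
width: 33.8
grasp_force: 50.0
```

```bash
python3 r.py
```

Run:
```python
from h import *
np.set_printoptions(precision=1,suppress=True)
s=env.read_state(); T=s["tool_pos"]; R=Ro.from_rotvec(s["tool_rot"])
a=save("top","pics/t4.png"); b=save("scene","pics/s4.png"); w=save("wrist","pics/w4.png")
for c in (a,b,w):
    X=cloud(c); L=R.inv().apply(X.reshape(-1,3)-T)
    for lo,hi in((10,30),(30,50),(50,70),(70,95)):
        p=L[(abs(L[:,0])<40)&(abs(L[:,1])<40)&(L[:,2]>lo)&(L[:,2]<hi)]
        if len(p)>5: print(lo,len(p),p.mean(0),p.min(0),p.max(0))
    print()
A=cv2.imread("pics/t4.png")[180:290,90:250]; B=cv2.imread("pics/s4.png")[130:240,150:310]
cv2.imwrite("pics/v4.png",cv2.hconcat([cv2.resize(A,(400,275),interpolation=2),cv2.resize(B,(400,275),interpolation=2)]))
```

```text
[-0.089  0.534 -0.612  2.025 -0.376  0.176  1.7  ] [ 0.2    0.54  -0.817]
rot tool [0.001 0.003 0.   ] target [483.905 375.598 182.834] disp tool [ 2.656 -7.022 -1.195] world [-0.016 -6.931 -3.122]
10 119 [-11.3   3.   24.2] [-18.4 -24.5  10.2] [ 3.1 25.  30. ]
30 114 [-12.4   8.8  37.2] [-19.7 -26.8  30.2] [ 8.5 27.7 49.9]
50 69 [-14.4   8.8  59.7] [-19.3 -25.7  50.4] [ 8.8 28.3 69.7]
70 16 [-17.5   3.9  73. ] [-19.2 -20.   70.4] [-2.5 27.3 76.5]

10 42 [ 4.6 -1.2 23.2] [ -7.6 -26.1  11.4] [10.4 24.7 29.8]
30 59 [ 3.2 -5.8 37.5] [-19.1 -27.6  30.3] [11.4 27.4 49.4]
50 46 [ 5.8 -4.  60.1] [-14.7 -26.8  50.3] [10.2 25.6 69.9]
70 14 [ 6.7  3.  76.7] [  3.9 -22.3  70.5] [ 9.2 25.5 86.2]

10 943 [ 9.7 -0.5 23.7] [ -3.2 -25.7  10.1] [14.1 24.4 30. ]
30 800 [11.8 -0.5 38. ] [ -4.1 -28.3  30. ] [14.4 27.3 49.9]
50 471 [13.4 -0.8 59.7] [ 10.  -27.6  50. ] [14.2 26.3 70. ]
70 105 [13.6 -0.3 73. ] [ 12.6 -24.1  70.2] [14.1 23.  76.7]
```

View pics/v4.png

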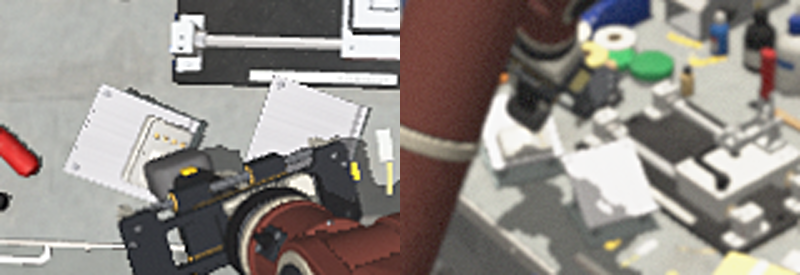

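View pics/w4.png

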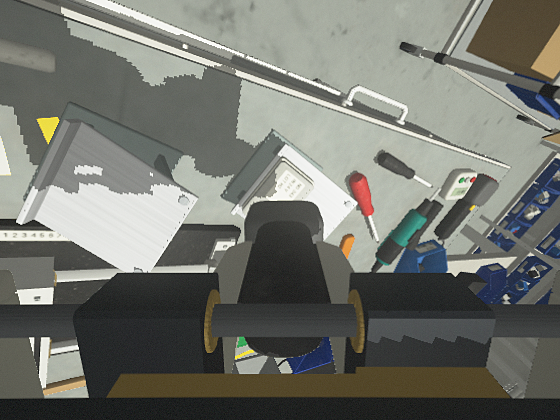

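The pictures show the head at wrist px (285,225), in front of the module at (285,185) and clear of both rests. Depth says the scanner lies parallel to the tool, with its window centre at about x = -2.7, y = 0 in the tool frame. One small correction of about 7 mm remains.

To row units: -3.5 mm is -0.0044, 0.8 mm is 0.001.

Call:
run_rows --steps '[[[0.0009, -0.0044, -0.0006], [0, 0, 0]], [[0.001, -0.0044, -0.0006], [0, 0, 0]], [[0, 0, 0], [0, 0, 0]], [[0, 0, 0], [0, 0, 0]], [[0, 0, 0], [0, 0, 0]], [[0, 0, 0], [0, 0, 0]], [[0, 0, 0], [0, 0, 0]], [[0, 0, 0], [0, 0, 0]]]'

```text
time_s: 11.28
tool_pos: [484.6, 375.9, 182.5]
tool_rot: [-0.452, 2.702, 0.753]
wrist_force: [-0.1, -0.2, -2.1]
width: 33.6
grasp_force: 50.0
```

```bash
python3 r.py
```

```text
[-0.068  0.54  -0.625  2.033 -0.374  0.17   1.712] [ 0.199  0.54  -0.818]
rot tool [ 0.     0.002 -0.   ] target [483.904 375.596 182.838] disp tool [ 0.565  0.154 -0.552] world [-0.679 -0.296  0.315]
```

```bash
python3 -c "
from rig import env, optics, job
print(job.finish_job())"
```

```text
the job is handed in; nothing more can be done
None
```

The job is handed in at about 11 s of the 42 s: the scanner is gripped at 50 N and held still, and by my measurements its window faces the module square-on from about 6 cm, a few mm at most off its middle; the hand-in call returned no verdict.

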